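# Size a stray bottle bung in the stepped gauge

### The arm

A 6-joint arm with a two-finger parallel gripper is mounted at the origin on the work surface. World frame = base frame: x ahead of the robot, y to its left, z up, the work surface at z = 0. Lengths are in m, angles in rad, forces in N, time in s.
With the tool pointing down it reaches from about 0.35 to 0.975 m from the base axis. Payload 17.4 kg.
Tool frame: the origin (TCP) lies at the very end of the fingers, on their centre line; the grasp point (between the pads) lies 19 mm behind it; z points along the fingers, y is the line along which they close (so a half turn about z gives the same grasp; the last joint's range is limited). The gripper opens to 85 mm and grips with 20 to 120 N. Pads are 22 mm wide; open, the fingers measure 114 mm over their backs; the gripper's body (76 mm by 85 mm) begins 54 mm behind the grasp point. The pads swing forward as they close: fully open they stand 13 mm farther back than shut.
Start: joints at [-1.189, 0.116, 1.442, -0, 1.584, -0.038], TCP at [0.275, -0.616, 0.204] pointing down, gripper open.
Joint ranges: [-2.83, 2.83], [-0.83, 2.19], [0.07, 2.5], [-1.14, 4.28], [0.01, 3], [-2.97, 2.97]. Speed limits (rad/s): [1.89, 1.89, 2.22, 3.14, 3.14, 3.14].

### API

Orientations are given as [roll, pitch, yaw] about the fixed x, y, z axes, in that order (R = Rz(yaw) Ry(pitch) Rx(roll)).
In Python, from cell import r, observe, vision gives the robot as it stands. Calls block until the motion is done:
- r.move_to(position, orientation): joint-space move of the TCP to a pose.
- r.servo_line(position, frame=None, speed=0.15): straight line of the TCP; frame=None keeps the orientation; speed is the mean speed in m/s.
- r.move_j(angles): joint-space move.
- r.move_gripper(opening, force=None): finger opening in m; force is the grip in N (None keeps the last); returns when the fingers have stopped.
- r.dwell(seconds).
- r.inverse_kinematics(position, orientation): joint angles nearest the present ones, or None.
- observe(): the state.
- vision.grab_frame(name): name is "scene" or "side" or "wrist"; returns a dict with "color" (384x512x3 uint8, blue, green, red), "fx", "fy", "cx", "cy" (pixels), "k1" (the pictures are not rectified: a ray, as slopes to the right and down, at radius r is drawn at 1 + k1 r^2 times it, then the intrinsics apply), "R" (3x3) and "t" (3): a world point X has camera coordinates R X + t; the wrist camera has in their place "tool_from_camera" (4x4, takes a point from camera to tool coordinates, whose origin is the TCP and whose axes are the flange's). Camera axes: x right, y down, z forward; pixel columns grow to the right and rows downward; lengths in m; the calibration is good to about 2 mm. A picture is of the moment at which its call begins: read the wrist's pose just before it. There is no depth.
A pose or a line that the arm cannot do raises r.IKError and nothing moves.
- r.finish_job(): hands the job in; it is judged then, once.
The state is a dict: "t": time; "q": joint angles; "qd": joint speeds; "tau": joint torques, N m; "tool_pos": TCP position; "tool_rot": TCP orientation; "force": force on the tool from outside, world axes, zero at the start; "ft_torque": the same for the moment, N m; "grip_width": finger opening in m; "grasp_force": force on a finger pad.
Only numpy, scipy, OpenCV 4.12 (cv2) and the standard library are available. Lean on these libraries where they do the work, as an engineer would, in place of code of your own. Each camera call takes 0.05 s, during which the arm holds its last target. There are 200 camera calls.

### The job

Pick up the bung standing alone in the square tray and find its size in the steel gauge: set it squarely on each socket in turn, from the smallest upward with none skipped, pressing lightly by feel (never hard) until one takes it. Keep hold of it until it is fully home in the first socket that takes it, then let go and leave it there; leave the two bungs in the oblong tray, the dropper bottle and the yellow cup where they stand.

Things in the scene. Friction and masses are not known exactly. Their poses are not given: they have to be found in the camera images.
- bung_a: One of three look-alike grey plastic bottle bungs, about 60 g: a round foot 14 mm high (lower edge bevelled, 1.5 mm wide and 2.5 mm high) carrying a plain round grip stem 16 mm in diameter that runs from 14 to 58 mm above the underside. The feet measure 31, 35 and 39 mm across; which bung has which foot is not told. Origin: centre of the underside, z up along the stem. One bung, any of the three, stands alone in the square tray; the other two stand in the oblong tray.
- bung_b: One of three look-alike grey plastic bottle bungs, about 60 g: a round foot 14 mm high (lower edge bevelled, 1.5 mm wide and 2.5 mm high) carrying a plain round grip stem 16 mm in diameter that runs from 14 to 58 mm above the underside. The feet measure 31, 35 and 39 mm across; which bung has which foot is not told. Origin: centre of the underside, z up along the stem. One bung, any of the three, stands alone in the square tray; the other two stand in the oblong tray.
- bung_c: One of three look-alike grey plastic bottle bungs, about 60 g: a round foot 14 mm high (lower edge bevelled, 1.5 mm wide and 2.5 mm high) carrying a plain round grip stem 16 mm in diameter that runs from 14 to 58 mm above the underside. The feet measure 31, 35 and 39 mm across; which bung has which foot is not told. Origin: centre of the underside, z up along the stem. One bung, any of the three, stands alone in the square tray; the other two stand in the oblong tray.
- gauge: Fixed sizing gauge: a rigid steel plate on a black base, 75 x 250 mm, top face 22 mm above the worktop, with four round sockets in a row along its long axis, 60 mm apart, growing from the smallest at its -y end to the largest at its +y end. Origin: centre of its underside; its y axis runs along the row, z up. Pushing a bung against the gauge harder than 50 N counts as forcing it.
- socket1 (a point): Centre of the mouth of the first, smallest socket, level with the gauge's top face (22 mm above the worktop): round hole 28 mm across, 12 mm deep, with a flat floor 10 mm above the worktop; marked by 1 small dark dot. z points up. A bung that fits has 1 mm of play in diameter; a bung too big for it stands on the rim.
- socket2 (a point): Centre of the mouth of the second socket, level with the gauge's top face (22 mm above the worktop): round hole 32 mm across, 12 mm deep, with a flat floor 10 mm above the worktop; marked by 2 small dark dots. z points up. A bung that fits has 1 mm of play in diameter; a bung too big for it stands on the rim.
- socket3 (a point): Centre of the mouth of the third socket, level with the gauge's top face (22 mm above the worktop): round hole 36 mm across, 12 mm deep, with a flat floor 10 mm above the worktop; marked by 3 small dark dots. z points up. A bung that fits has 1 mm of play in diameter; a bung too big for it stands on the rim.
- socket4 (a point): Centre of the mouth of the fourth, largest socket, level with the gauge's top face (22 mm above the worktop): round hole 40 mm across, 12 mm deep, with a flat floor 10 mm above the worktop; marked by 4 small dark dots. z points up. A bung that fits has 1 mm of play in diameter; a bung too big for it stands on the rim.
- tray: Fixed shallow square white tray, 160 x 160 mm, rim 14 mm high, floor 4 mm above the worktop. One bung stands alone in it, upright on the floor. Origin: centre of its underside.
- rack: Fixed shallow oblong white tray, 100 x 200 mm, rim 14 mm high, floor 4 mm above the worktop. Two bungs stand in it that are not to be touched. Origin: centre of its underside; long along y.
- dropper: Amber bottle with a blue cap, 44 mm in diameter, 95 mm high, loose; not to be moved. Origin: centre of its underside.
- cup: Small yellow medicine cup, 40 mm across the rim, 35 mm high, loose; not to be moved. Origin: centre of its underside.

How it is judged:
By the outcome, as a careful person would: the job done as asked, in the order asked, and still so for the second after the job is handed in, with the robot touching nothing.
It also fails if it takes over 61 s, if anything falls off the work surface, if the arm or the gripper's body presses on something with over 40 N, if the wrist force passes 120 N, or if a joint passes its speed limit or range.

## Working session

There is one attempt and no reset: what is moved stays moved. The work goes in short steps, each a Python script; the robot and the scene stay as the last script left them, time stands still between calls to the robot, and variables do not carry over. Pictures are saved under pics/ and viewed, at most 10 in all, crops included, and the job is handed in when it is done.

```bash
ls; mkdir -p pics; cat > h.py <<'E'
import numpy as np, cv2
from cell import r, observe, vision
from scipy.spatial.transform import Rotation as Ro
def ray(f,u,v):
    K=np.array([[f['fx'],0,f['cx']],[0,f['fy'],f['cy']],[0,0,1]])
    xd=np.array([(u-f['cx'])/f['fx'],(v-f['cy'])/f['fy']]); x=xd.copy()
    for _ in range(30): x=xd/(1+f['k1']*(x@x))
    return np.array([x[0],x[1],1.])
def campose(f,st=None):
    if 'R' in f:
        R=np.array(f['R']);return R.T,-R.T@np.array(f['t'])
    T=np.array(f['tool_from_camera']);Rt=Ro.from_euler('xyz',st['tool_rot']).as_matrix()
    return Rt@T[:3,:3],Rt@T[:3,3]+np.array(st['tool_pos'])
def atz(f,u,v,z,st=None):
    Rc,c=campose(f,st);d=Rc@ray(f,u,v);return c+d*(z-c[2])/d[2]
def proj(f,X,st=None):
    Rc,c=campose(f,st);p=Rc.T@(np.array(X)-c);x=p[:2]/p[2];x=x*(1+f['k1']*(x@x))
    return np.array([f['fx']*x[0]+f['cx'],f['fy']*x[1]+f['cy']])
E
python3 - <<'E'
from h import *
s=observe();print({k:np.round(v,3) for k,v in s.items()})
ims=[]
for n in ['scene','side']:
    f=vision.grab_frame(n);cv2.imwrite(f'pics/{n}0.png',cv2.resize(f['color'],(800,600),interpolation=cv2.INTER_CUBIC))
    print(n,campose(f)[1],f['fx'],f['k1'])
E
```

```text
pics
{'t': np.float64(0.0), 'q': array([-1.189,  0.117,  1.442, -0.   ,  1.584, -0.038]), 'qd': array([ 0.001, -0.   , -0.   ,  0.   ,  0.001, -0.   ]), 'tau': array([-5.0000e-03, -7.3199e+01, -6.3250e+01, -0.0000e+00,  6.0000e-03,
        0.0000e+00]), 'tool_pos': array([ 0.275, -0.616,  0.203]), 'tool_rot': array([-3.14, -0.  ,  0.42]), 'force': array([-0.037,  0.194,  0.274]), 'ft_torque': array([-0.012, -0.005,  0.013]), 'grasp_force': np.float64(0.0), 'grip_width': np.float64(0.085)}
scene [ 1.26484892 -0.17731022  0.87356299] 456.4871591800299 -0.03878106719135958
side [ 0.35875068 -0.83775308  0.48601721] 375.12303721409876 0.00974729156579332
```

View pics/scene0.png

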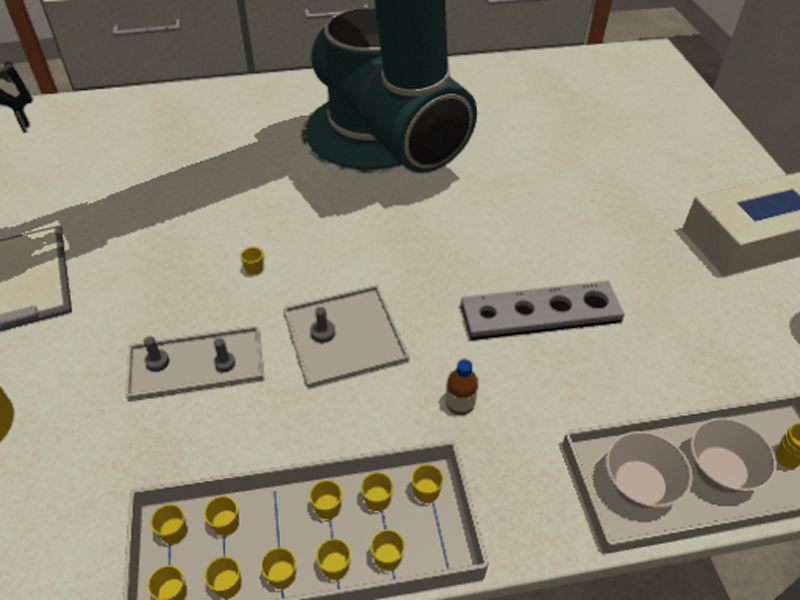

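View pics/side0.png

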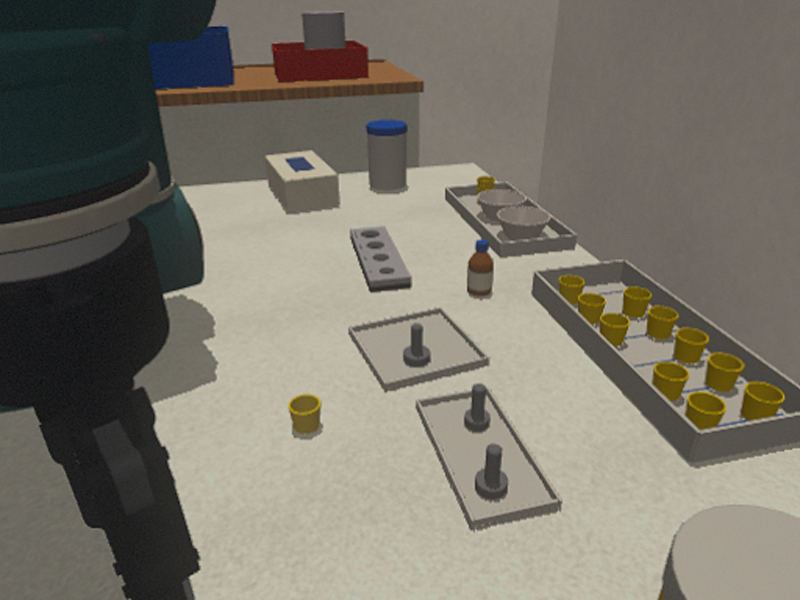

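The scene view shows the lone bung in the square tray, with its stem top at about (320,311). The sockets are at (487,312), (524,307), (560,303) and (595,299), the dropper is near (461,400) and the cup is at (252,260). In the side view the bung top is at (417,327) and the sockets run from (387,270) to (370,233).

```bash
python3 - <<'E'
from h import *
k=0.64
f=vision.grab_frame('scene');g=vision.grab_frame('side')
P=lambda f,u,v,z:np.round(atz(f,u*k,v*k,z),4)
print('bung',P(f,320,311,.062),P(g,417,327,.062))
for a,b in zip([(487,312),(524,307),(560,303),(595,299)],[(387,270),(381,257),(375,244),(370,233)]): print(P(f,*a,.022),P(g,*b,.022))
print('tray',[P(f,*c,.014) for c in [(285,307),(378,289),(407,358),(308,383)]])
print('rack bungs',P(f,152,342,.062),P(f,222,344,.062)); print('dropper',P(f,465,366,.095),'cup',P(f,252,253,.035))
E
```

```text
bung [ 0.5443 -0.1587  0.062 ] [ 0.5411 -0.1677  0.062 ]
[0.5567 0.1033 0.022 ] [0.5576 0.101  0.022 ]
[0.5566 0.1645 0.022 ] [0.559  0.1592 0.022 ]
[0.5583 0.2243 0.022 ] [0.5604 0.2231 0.022 ]
[0.5598 0.2833 0.022 ] [0.5619 0.2822 0.022 ]
tray [array([ 0.4834, -0.2123,  0.014 ]), array([ 0.4701, -0.0581,  0.014 ]), array([ 0.619, -0.038,  0.014]), array([ 0.6394, -0.1904,  0.014 ])]
rack bungs [ 0.562  -0.4078  0.062 ] [ 0.5834 -0.3065  0.062 ]
dropper [0.707  0.0241 0.095 ] cup [ 0.3707 -0.2571  0.035 ]
```

```bash
python3 - <<'E'
from h import *
r.move_to([.543,-.163,.16],[np.pi,0,np.pi/2])
s=observe();f=vision.grab_frame('wrist')
print(s['t'],s['tool_pos'],s['tool_rot'],s['q'],np.round(f['tool_from_camera'],3),f['fx'])
im=f['color'].copy()
cv2.imwrite('pics/w1.png',cv2.resize(im,(800,600),interpolation=cv2.INTER_CUBIC))
print([proj(f,p,s)/.64 for p in [(.543,-.163,.062),(.543,-.163,.018)]])
E
```

```text
2.1083 [ 0.54294543 -0.16377431  0.16008236] [3.14151984e+00 1.71232420e-04 1.56944642e+00] [-3.37864193e-01 -1.04620690e-01  1.73371605e+00 -1.37820412e-04
  1.51237203e+00 -3.36506254e-01] [[ 0.    -0.945 -0.327  0.084]
 [ 1.    -0.     0.    -0.001]
 [-0.    -0.327  0.945 -0.171]
 [ 0.     0.     0.     1.   ]] 285.35110058704447
[array([392.91772309, 279.82871913]), array([392.74191418, 261.91249724])]
```

View pics/w1.png

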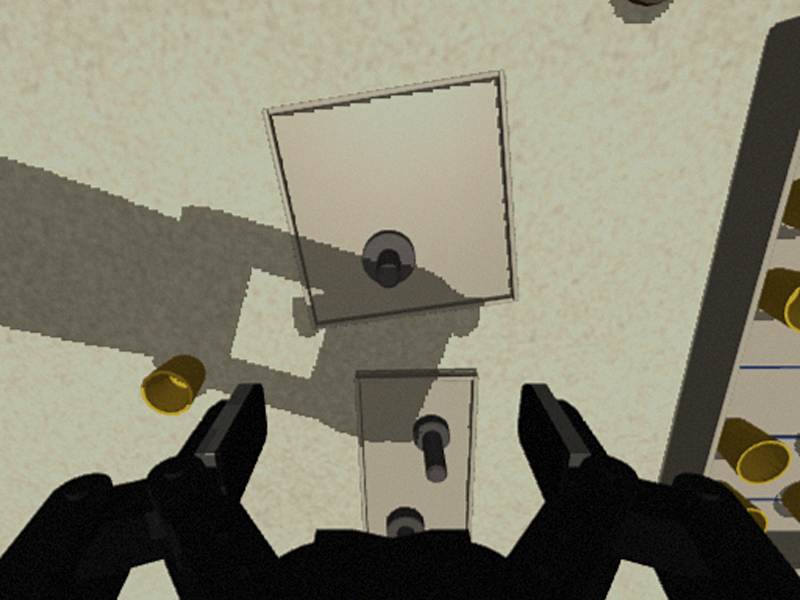

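The wrist view shows the bung's foot circle centred near (388,256) and its stem top near (388,275). That is close to the prediction of (393,280). I'll enlarge it with a model overlay.

```bash
cat >> h.py <<'E'
def circ(im,f,s,c,rad,col,x0,y0,k):
    p=[(proj(f,[c[0]+rad*np.cos(a),c[1]+rad*np.sin(a),c[2]],s)+.5-[x0,y0])*k for a in np.linspace(0,6.283,80)]
    cv2.polylines(im,[np.int32(np.round(np.array(p)*16))],True,col,1,cv2.LINE_AA,4)
E
python3 - <<'E'
from h import *
s=observe();f=vision.grab_frame('wrist')
x0,y0,k=218,134,10
im=np.clip(f['color'][y0:y0+56,x0:x0+64].astype(float)*1.6,0,255).astype(np.uint8);im=cv2.resize(im,None,fx=k,fy=k,interpolation=cv2.INTER_CUBIC)
c=atz(f,388.5*.64,256*.64,.018,s);print(c)
c=np.array([c[0],-.1615,0])
for d in (31,35,39): circ(im,f,s,c+[0,0,.018],d/2000,(0,255,0),x0,y0,k)
circ(im,f,s,c+[0,0,.062],.008,(0,0,255),x0,y0,k)
cv2.imwrite('pics/w2.png',im)
E
```

```text
[ 0.53990597 -0.15861124  0.018     ]
```

View pics/w2.png

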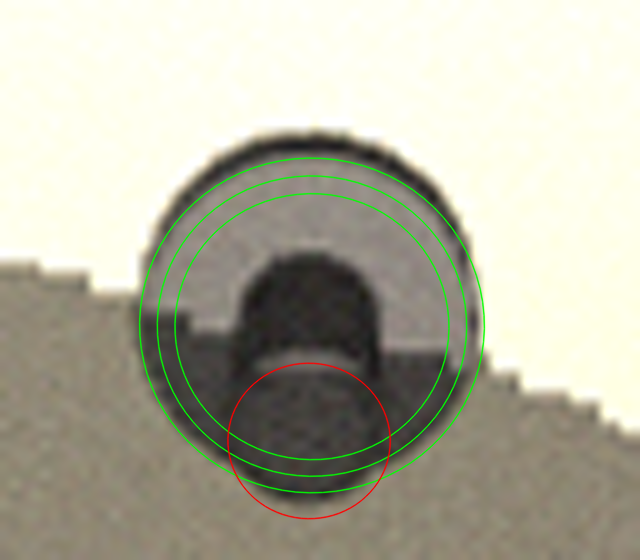

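```bash
python3 - <<'E'
from h import *
O=[np.pi,0,np.pi/2]
r.move_gripper(.05)
r.move_to([.5397,-.1598,.09],O)
r.servo_line([.5397,-.1598,.026],speed=.1)
r.move_gripper(.0,60)
s=observe();print(s['t'],s['tool_pos'],s['grip_width'],s['grasp_force'],s['force'])
r.servo_line([.5397,-.1598,.11],speed=.15)
r.move_to([.5575,.05,.13],O); r.dwell(.2)
s=observe();f=vision.grab_frame('wrist')
print(s['t'],s['tool_pos'],s['tool_rot'],s['grip_width'],s['grasp_force'],s['force'],s['ft_torque'])
np.savez('wf.npz',im=f['color'],tp=s['tool_pos'],tr=s['tool_rot'])
cv2.imwrite('pics/w3.png',cv2.resize(f['color'],(800,600),interpolation=cv2.INTER_CUBIC))
E
```

```text
4.2667 [ 0.54014462 -0.15992433  0.02673332] 0.012478593138787995 58.664987683296204 [-0.29264396  0.12794727  6.0115696 ]
6.0333 [0.55753139 0.04873563 0.12970464] [-3.14115851e+00  1.64375713e-04  1.56911867e+00] 0.011964068644461407 58.577882051467896 [ 0.22782672  0.6220673  -0.26915892] [ 0.02013024  0.03311525 -0.02728317]
```

View pics/w3.png

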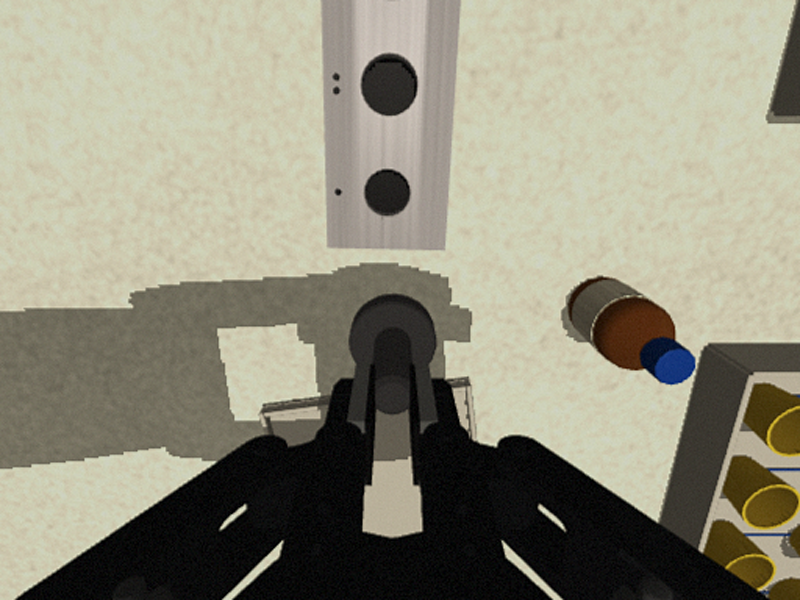

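The bung is held upright, with its foot disc near (393,336). Socket 1 is at (387,192) and socket 2 at (389,85). Next I'll refine both positions.

```bash
python3 - <<'E'
from h import *
s=observe();f=vision.grab_frame('wrist');im=f['color']
g=cv2.cvtColor(im,cv2.COLOR_BGR2GRAY)
for (u,v,R) in [(387,192,.014),(389,85,.016)]:
    u*=.64;v*=.64;x0,y0=int(u)-25,max(int(v)-28,0)
    sub=cv2.resize(g[y0:y0+56,x0:x0+50],None,fx=8,fy=8,interpolation=cv2.INTER_CUBIC)
    for th in (80,100):
        cs,_=cv2.findContours((sub<th).astype(np.uint8),cv2.RETR_EXTERNAL,cv2.CHAIN_APPROX_NONE)
        c=max(cs,key=cv2.contourArea)[:,0,:]
        P=np.array([atz(f,(p[0]+.5)/8-.5+x0,(p[1]+.5)/8-.5+y0,.022,s)[:2] for p in c])
        A=np.c_[2*P,np.ones(len(P))];a=np.linalg.lstsq(A,(P**2).sum(1),rcond=None)[0]
        print(th,a[:2],'D',2*np.sqrt(a[2]+a[0]**2+a[1]**2)*1000)
t=np.array(s['tool_pos']);print(t)
x0,y0,k=215,180,8
cr=np.clip(im[y0:y0+75,x0:x0+75].astype(float)*2.2,0,255).astype(np.uint8);cr=cv2.resize(cr,None,fx=k,fy=k,interpolation=cv2.INTER_CUBIC)
zb=t[2]-.0227
for h,d,c in [(.014,39,(0,255,0)),(.0025,39,(0,255,255)),(.014,35,(255,255,0)),(.058,16,(0,0,255)),(.014,16,(255,0,255))]: circ(cr,f,s,[t[0],t[1],zb+h],d/2000,c,x0,y0,k)
cv2.imwrite('pics/w4.png',cr)
E
```

```text
80 [0.55375848 0.10278075] D 27.57380496793624
100 [0.55373816 0.10272454] D 28.00279868323114
80 [0.55525069 0.16276617] D 31.624697646348476
100 [0.55523107 0.1627922 ] D 31.963864200646356
[0.55754729 0.04890222 0.12982653]
```

View pics/w4.png

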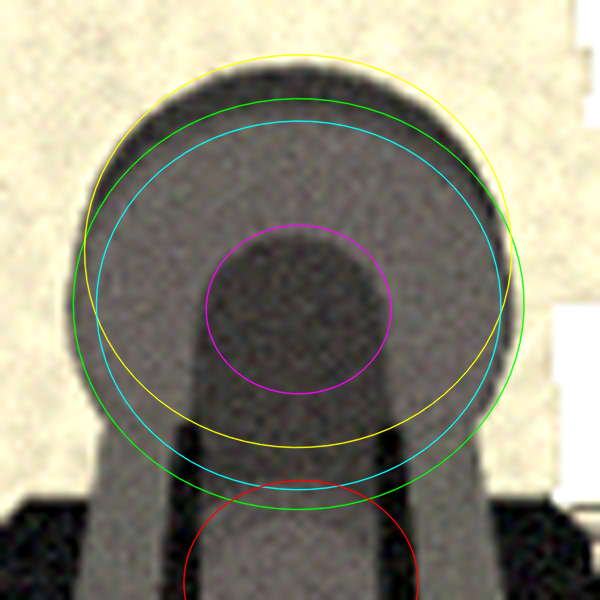

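The foot measures about 39 mm across. The bung centre sits about (-0.75, -0.9) mm from the TCP. I'll try socket 1.

```bash
cat >> h.py <<'E'
O=[np.pi,0,np.pi/2]
def press(x,y,off,F=9,zmin=.030):
    """bung centre over (x,y); lower in small steps until F newton; stop at zmin"""
    p=[x-off[0],y-off[1]]
    r.move_to([*p,.055],O); r.servo_line([*p,.048],speed=.05); r.dwell(.1)
    f0=np.array(observe()['force']); z=.048; log=[]
    while True:
        z-=.0005; r.servo_line([*p,z],speed=.02); s=observe(); d=np.array(s['force'])-f0
        log.append((round(s['tool_pos'][2]*1e3,2),round(d[2],1)))
        if abs(d[2])>F or z<zmin: break
    r.dwell(.25); s=observe(); print('t',s['t'],'F',np.array(s['force'])-f0,'M',s['ft_torque'],'tcp',s['tool_pos'],'cmd z',z); print(log[-5:])
    return z
def fitcirc(f,s,c,z=.022,th=100):
    g=cv2.cvtColor(f['color'],cv2.COLOR_BGR2GRAY); u,v=proj(f,[c[0],c[1],z],s); x0,y0=max(int(u)-40,0),max(int(v)-40,0)
    sub=cv2.resize(g[y0:y0+80,x0:x0+80],None,fx=8,fy=8,interpolation=cv2.INTER_CUBIC)
    cs,_=cv2.findContours((sub<th).astype(np.uint8),cv2.RETR_EXTERNAL,cv2.CHAIN_APPROX_NONE)
    q=np.array([u-x0+.5,v-y0+.5])*8
    cs=[k for k in cs if cv2.pointPolygonTest(k,(float(q[0]),float(q[1])),False)>0]; k=max(cs,key=cv2.contourArea)[:,0,:]
    P=np.array([atz(f,(p[0]+.5)/8-.5+x0,(p[1]+.5)/8-.5+y0,z,s)[:2] for p in k])
    a=np.linalg.lstsq(np.c_[2*P,np.ones(len(P))],(P**2).sum(1),rcond=None)[0]
    return a[:2],2e3*np.sqrt(a[2]+a[0]**2+a[1]**2)
E
python3 - <<'E'
from h import *
print(observe()['t'])
press(.55375,.10275,(-.00075,-.0009))
s=observe();f=vision.grab_frame('wrist')
try:
    for c in [(.5552,.1628),(.5565,.223)]: print(fitcirc(f,s,c))
except Exception as e: print('fit',e)
cv2.imwrite('pics/w5.png',cv2.resize(f['color'],(800,600),interpolation=cv2.INTER_CUBIC))
E
```

```text
6.1333
t 9.4833 F [-3.28037271 -0.83553149 11.43142325] M [-0.12275883  0.69861181  0.04503629] tcp [0.55488914 0.10368508 0.04461029] cmd z 0.0435
[(np.float64(45.45), np.float64(0.1)), (np.float64(44.96), np.float64(-0.5)), (np.float64(44.74), np.float64(3.0)), (np.float64(44.68), np.float64(7.5)), (np.float64(44.63), np.float64(12.3))]
(array([0.5552073 , 0.16265565]), np.float64(32.12795719804964))
(array([0.5567271 , 0.22212758]), np.float64(35.385570822255026))
```

View pics/w5.png

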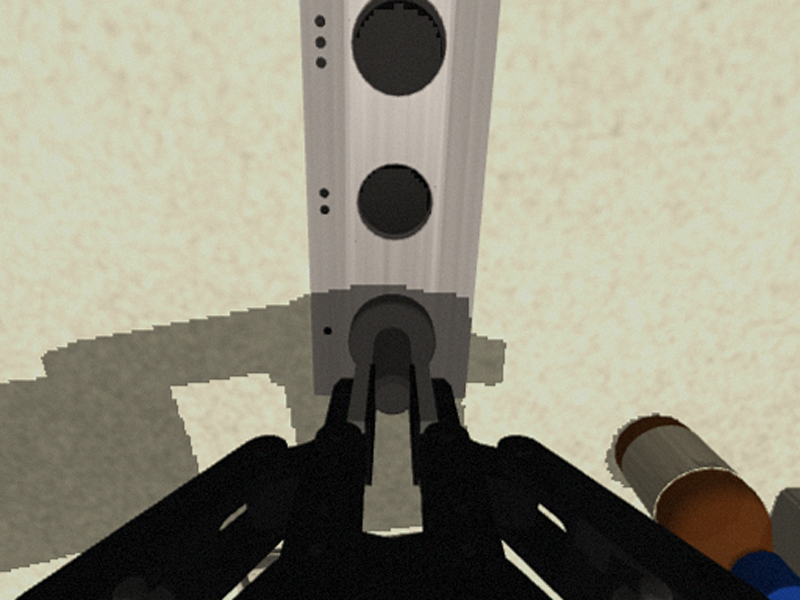

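Socket 1 refused the bung. It stands on the rim at the expected height, TCP 44.6 mm, under 11 N, and sockets 2 and 3 are clear. I'll try socket 2.

```bash
python3 - <<'E'
from h import *
t=observe()['tool_pos'];r.servo_line([t[0],t[1],.058],speed=.08)
press(.5552,.1627,(-.00075,-.0009))
s=observe();f=vision.grab_frame('wrist')
for c in [(.5567,.2227),(.558,.2827)]:
  try: print(fitcirc(f,s,c),fitcirc(f,s,c,th=80))
  except Exception as e: print('fit',e)
x0,y0,k=190,60,5
cr=np.clip(f['color'][:270,170:345].astype(float)*1.8,0,255).astype(np.uint8)
cv2.imwrite('pics/w6.png',cv2.resize(cr[170:270,:],(800,457),interpolation=cv2.INTER_CUBIC))
E
```

```text
t 13.1083 F [-2.89037147 -0.94011723 12.00381828] M [-0.13205472  0.78373459 -0.00760968] tcp [0.55630939 0.16371244 0.04462547] cmd z 0.0435
[(np.float64(45.47), np.float64(0.2)), (np.float64(44.98), np.float64(-0.4)), (np.float64(44.71), np.float64(3.0)), (np.float64(44.65), np.float64(7.2)), (np.float64(44.62), np.float64(12.9))]
(array([0.55672388, 0.22265485]), np.float64(36.19412359307246)) (array([0.55673041, 0.22270616]), np.float64(35.83887709899842))
(array([0.55822651, 0.28157652]), np.float64(38.73160468306603)) (array([0.55823154, 0.28160936]), np.float64(38.493834657975974))
```

View pics/w6.png

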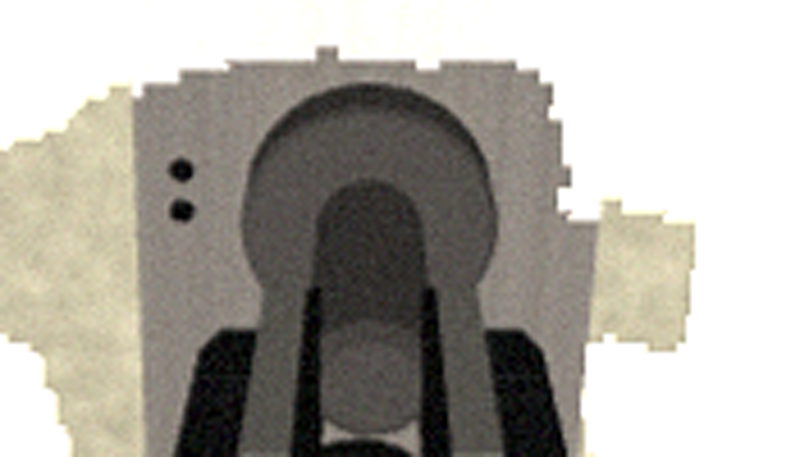

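Socket 2 also refused it: the bung stands on the rim and its foot hides the whole mouth. I'll check the in-hand offset at this depth. Foot top edge is at crop row 85, columns 242–497, and the dots are at rows 170 and 210.

```bash
python3 - <<'E'
from h import *
s=observe();f=vision.grab_frame('wrist');k=800/175
uv=lambda u,v:((u)/k+170-.5,(v)/(457/100)+170-.5)
t=s['tool_pos']
print('tcp',t)
print('foot top y',atz(f,*uv(369,84),.0245,s)[1]-.0195)
print('foot L/R',atz(f,*uv(242,215),.036,s),atz(f,*uv(497,215),.036,s))
print('stem base y',atz(f,*uv(370,181),.036,s)[1]-.008)
print('dots',atz(f,*uv(181,190),.022,s))
print('plate',atz(f,*uv(139,190),.022,s))
# socket 3
r.servo_line([t[0],t[1],.058],speed=.08)
press(.5567,.2227,(-.00075,-.0009))
s=observe();f=vision.grab_frame('wrist')
for th in (80,100):print(fitcirc(f,s,(.558,.2827),th=th))
E
```

```text
tcp [0.55631916 0.16368785 0.04462938]
foot top y 0.16252944539214137
foot L/R [0.53607317 0.1650502  0.036     ] [0.57460287 0.16502861 0.036     ]
stem base y 0.16261468046871358
dots [0.52485495 0.16306137 0.022     ]
plate [0.51806531 0.16306496 0.022     ]
t 17.0333 F [-1.83797768 -2.70904143 12.72804705] M [-0.48470456  0.66141761  0.02917675] tcp [0.55780021 0.22361055 0.04405282] cmd z 0.043
[(np.float64(44.93), np.float64(0.2)), (np.float64(44.58), np.float64(0.9)), (np.float64(44.34), np.float64(4.8)), (np.float64(44.13), np.float64(7.9)), (np.float64(44.04), np.float64(10.7))]
(array([0.55822008, 0.28267301]), np.float64(39.76506215199556))
(array([0.55821622, 0.28262354]), np.float64(40.1282798706952))
```

Socket 3 refused it as well; the bevel just sits on the rim. I'll try socket 4.

```bash
python3 - <<'E'
from h import *
t=observe()['tool_pos']; r.servo_line([t[0],t[1],.058],speed=.08)
press(.5582,.28268,(-.00075,-.0009),zmin=.0312)
s=observe();f=vision.grab_frame('wrist')
cr=np.clip(f['color'][130:290,150:363].astype(float)*1.8,0,255).astype(np.uint8)
cv2.imwrite('pics/w7.png',cv2.resize(cr,(800,600),interpolation=cv2.INTER_CUBIC))
E
```

```text
t 26.6667 F [-3.27624788 -2.77882608 13.00542569] M [-0.25630549  0.79139933  0.03144016] tcp [0.55926677 0.28376763 0.03267205] cmd z 0.031499999999999986
[(np.float64(33.45), np.float64(-0.7)), (np.float64(32.93), np.float64(-0.3)), (np.float64(32.73), np.float64(1.9)), (np.float64(32.73), np.float64(8.9)), (np.float64(32.67), np.float64(11.9))]
```

View pics/w7.png

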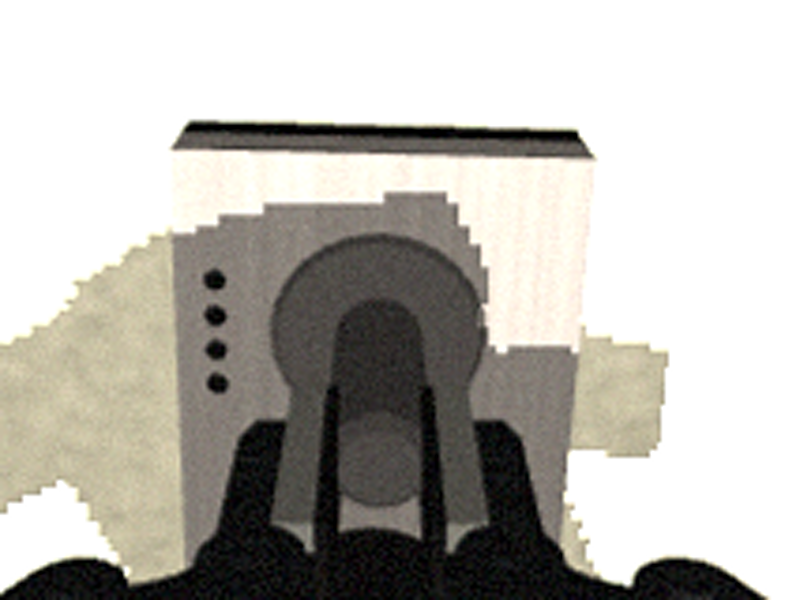

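The bung is fully home in socket 4: TCP is at 32.7 mm as expected, and its foot stands only about 2 mm above the four-dot plate. Now I'll release it, retreat and check.

```bash
python3 - <<'E'
from h import *
t=observe()['tool_pos']
r.servo_line([t[0],t[1],.0325],speed=.02); print(observe()['force'])
r.move_gripper(.05); r.dwell(.2)
t=observe()['tool_pos']
r.servo_line([t[0],t[1],.14],speed=.1); r.dwell(.3)
s=observe();f=vision.grab_frame('wrist');g=vision.grab_frame('side');print(s['t'],s['force'],s['grip_width'])
a=cv2.resize(f['color'],(512,384));b=cv2.resize(g['color'][90:282,160:352],(384,384),interpolation=cv2.INTER_CUBIC)
cv2.imwrite('pics/w8.png',cv2.resize(np.hstack([a,b]),(800,343)))
E
```

```text
[-1.08740131 -1.21096406  5.08063658]
29.1417 [ 0.81184051 -0.05283594 -0.37747388] 0.049681805608281976
```

View pics/w8.png

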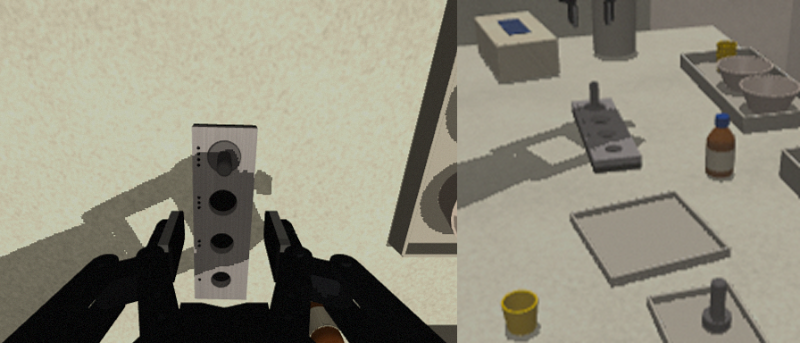

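The bung stands upright in socket 4, the gripper is clear of it, and the dropper, cup and rack look undisturbed.

```bash
python3 -c "
from h import *
print(r.finish_job())"
```

```text
the job is handed in; nothing more can be done
None
```

The bung from the square tray (39 mm foot) was refused by sockets 1, 2 and 3 under about 13 N at most, went fully home in socket 4 and was released there, and the job is handed in at about 29 s.

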